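# Uncap the canister above the colour cup

### The job

One of the two colour canisters is about to be topped up: the one with the colour cup standing under its tap. Take the cap off that canister and finish while still holding it in the gripper, level and still, at least 5 cm above the open mouth and straight over it; leave the other canister closed and everything else where it stands. The part-turn caps look alike, but some loosen anticlockwise and some clockwise and nothing shows which, so if it will not turn and lift off one way, try the other.

Things in the scene. Friction and masses are not known exactly. Their poses are not given: they have to be found in the camera images.
- canister_a_mouth (a point): centre of the mouth rim, 112 mm above the table, of the left (+y) canister: dark steel, 93 mm in diameter, foot 104 mm, shoulder 90 mm high, screwed to the table; brass tap on its front (-x) side reaching 101 mm from the axis at 60 mm height, top of its key at 78 mm. Yaw always 0. Both canisters and caps look the same
- canister_b_mouth (a point): centre of the mouth rim, 112 mm above the table, of the right (-y) canister: dark steel, 93 mm in diameter, foot 104 mm, shoulder 90 mm high, screwed to the table; brass tap on its front (-x) side reaching 101 mm from the axis at 60 mm height, top of its key at 78 mm. Yaw always 0. Both canisters and caps look the same
- cap_a_grip (a point): centre of the grip bar on the left (+y) canister's grey cap, on its axis, 21 mm above the rim when closed. Bar 56 mm long (own x), 14 mm thick (own y), top 17 mm above this point; it stands on the cap's disc, 67 mm wide, whose top is 5 mm above the rim (bar flanks free over 33 mm). Skirt to 18.5 mm below the rim. Loose, 60 to 130 g. Closed: yaw within 0.25 rad of 0
- cap_b_grip (a point): centre of the grip bar on the right (-y) canister's grey cap, on its axis, 21 mm above the rim when closed. Bar 56 mm long (own x), 14 mm thick (own y), top 17 mm above this point; it stands on the cap's disc, 67 mm wide, whose top is 5 mm above the rim (bar flanks free over 33 mm). Skirt to 18.5 mm below the rim. Loose, 60 to 130 g. Closed: yaw within 0.25 rad of 0
- cap_a: the left (+y) cap, origin 21 mm below its grip bar's centre. Lug closure, turns lightly, opens one way only, drawn anew for each canister: either anticlockwise from above (yaw +0.95 to +1.25 is free to lift, firm stop at 1.33) or clockwise (-0.95 to -1.25, stop -1.33). Wrong way: firm stop about 0.33 rad from yaw 0. Locked, it rises only 2 mm; free, it lifts straight up, clear after 20 mm
- cap_b: the right (-y) cap, origin 21 mm below its grip bar's centre. Lug closure, turns lightly, opens one way only, drawn anew for each canister: either anticlockwise from above (yaw +0.95 to +1.25 is free to lift, firm stop at 1.33) or clockwise (-0.95 to -1.25, stop -1.33). Wrong way: firm stop about 0.33 rad from yaw 0. Locked, it rises only 2 mm; free, it lifts straight up, clear after 20 mm
- cup_center (a point): centre (24 mm up) of the open tapered yellowish colour cup, 65 mm in diameter, 48 mm high, loose; it stands under the tap of one of the two canisters, about 110 mm in front (-x) of that canister's axis
- block: oblong printing block, dark wood, 47x97x24 mm (x, y, z), loose, lying under the tap of the other canister; origin under its centre
- whetstone: grey whetstone 45x140x20 mm, loose, between the canisters; origin under its centre
- brush: flat brush 29x185x13 mm, loose, at the left; origin under its centre
- spool: wooden thread spool 38 mm in diameter, 50 mm high, standing loose; origin under its centre
- tin: open rusty tin 68 mm in diameter, 80 mm high, loose, at the right; origin under its centre

How it is judged:
By the outcome, as a careful person would: the job done as asked, in the order asked, and still so for the second after the job is handed in, while the arm keeps its last pose, push and grip.
It also fails if it takes over 54 s, if anything falls off the work surface, if the arm or the gripper's body presses on something with over 40 N, if the wrist force passes 120 N, or if a joint passes its speed limit or range.

### The arm

A 7-joint arm with a two-finger parallel gripper is mounted at the origin on a cart in front of the work surface, level with it; the furniture and walls round the work are solid. World frame = base frame: x ahead of the robot, y to its left, z up, the work surface at z = 0. Lengths are in m, angles in rad, forces in N, time in s.
With the tool pointing down it reaches from about 0.425 to 0.925 m from the base axis. Payload 6.8 kg.
Tool frame: the origin (TCP) lies at the centre of the arm's flange, where the gripper is bolted on; the fingertips stand 173 mm ahead of it and the grasp point (between the pads) lies 155 mm ahead of it (finger_overhang is the distance from the TCP to the fingertips, in m); y points along the fingers, z is the direction in which the jaws open and shut, and the axes are right-handed (so a half turn about y gives the same grasp; the last joint's range is limited). The gripper opens to 85 mm and grips with 20 to 120 N. Pads are 22 mm wide; open, the fingers measure 114 mm over their backs; the gripper's body (76 mm by 85 mm) begins 54 mm behind the grasp point. The pads swing forward as they close: fully open they stand 13 mm farther back than shut.
Start: joints at [1.129, 0.477, 0.022, 1.555, -0.011, 1.109, -0.083], TCP at [0.221, -0.638, 0.405] pointing down, gripper open.
Joint ranges: [-2.96, 2.96], [-0.34, 2.1], [-1.41, 1.46], [0.24, 2.44], [-1.37, 4.51], [0.17, 1.92], [-2.96, 2.96]. Speed limits (rad/s): [2.39, 2.39, 3.14, 3.14, 3.14, 3.14, 3.14].

### API

Orientations are given as a rotation vector (axis times angle).
In Python, from bench import get_obs, grab_frame, hand_in, finger_overhang gives the robot as it stands. The module is installed in compiled form; this text tells all that it offers.
- The arm moves only by the shell command python3 -m jog 'ROWS' [FORCE]. ROWS is JSON, a list of rows, each a list of 3 entries, a list of its own where there are three numbers: the shift along the tool's x, y, z in cm, then the turn about the tool's y in rad, then the gripper command: -1 is fully open, 1 is shut, values between are in proportion. In form: [[[x, y, z], twist, gripper], ...]. A call has 1 to 10 rows; each row is the pose to reach, as a shift and turn from the pose commanded when the call began, along the tool's axes at that moment; what a row does not reach only later rows make up. A row lasts 1/8 s, in which the tool goes at most 62.5 mm and 10.7 degrees, less where a joint would pass 70% of its speed; a pose out of reach is approached as far as the arm can. A call with a gripper value outside its range is refused whole. The fingers move at their own pace and stop on an object; FORCE is the grip in N (left out, the last holds). Time passes only in rows, so rows that repeat a pose let the fingers close. It gives the time, the measured TCP pose, the force and the opening at its end, in the units of the state.
- get_obs(): the state, without advancing time (a new reading comes with each control period).
- grab_frame(name): name is "scene" or "top" or "wrist"; returns a dict with "image" (480x640x3 uint8, blue, green, red), "fx", "fy", "cx", "cy" (pixels), "origin" and "rotation" of the camera in the world. Camera axes: x right, y up, looking along -z (the intrinsics and any distortion apply to the point x, -y, -z); pixel columns grow to the right and rows downward; lengths in m; the calibration is good to about 2 mm. A picture is of the moment at which its call begins. There is no depth.
- hand_in(): hands the job in, once; it reports no verdict.
The state is a dict: "clock": time; "joints": joint angles; "qvel": joint speeds; "tau": joint torques, N m; "tcp_pos": TCP position; "orientation": TCP orientation; "contact_force": force on the tool from outside, world axes, zero at the start; "moment": the same for the moment, N m; "grip_width": finger opening in m.
Only numpy, scipy, OpenCV 4.12 (cv2) and the standard library are available. Lean on these libraries where they do the work, as an engineer would, in place of code of your own. Each camera call takes 0.05 s, during which the arm holds its last target.

## Working session

There is one attempt and no reset: what is moved stays moved. The work goes in short steps, Python scripts to look and compute and a shell command to move; the robot and the scene stay as the last step left them, time stands still between calls to the robot, and variables do not carry over. Pictures are saved under pics/ and viewed, and the job is handed in when it is done.

```bash
mkdir -p pics
cat > h.py <<'E'
import numpy as np, cv2
from bench import *
from scipy.spatial.transform import Rotation as R
def ray(f,u,v):
    d=np.array([(u-f['cx'])/f['fx'],-(v-f['cy'])/f['fy'],-1.]); return np.array(f['rotation']).reshape(3,3)@d
def at(f,u,v,z):
    d=ray(f,u,v);o=np.array(f['origin']);return o+d*(z-o[2])/d[2]
def proj(f,p):
    c=np.array(f['rotation']).reshape(3,3).T@(np.array(p)-f['origin']);return f['cx']-f['fx']*c[0]/c[2],f['cy']+f['fy']*c[1]/c[2]
E
python3 - <<'E'
from h import *
for n in('scene','top'):
    f=grab_frame(n);cv2.imwrite(f'pics/{n}0.png',f['image']);print({k:v for k,v in f.items() if k!='image'})
o=get_obs();print(o);print(R.from_rotvec(o['orientation']).as_matrix().round(3),finger_overhang)
E
```

```text
{'fx': 572.4864762684322, 'fy': 572.4864762684322, 'cx': 323.74089666571183, 'cy': 241.21980175095547, 'origin': array([-0.30114856,  0.77002831,  0.78031819]), 'rotation': array([ 0.49413535, -1.18259853, -2.11094612])}
{'fx': 513.8518763148754, 'fy': 513.8518763148754, 'cx': 319.9215825477958, 'cy': 241.02496813631868, 'origin': array([ 0.25862096, -0.01660771,  1.43935802]), 'rotation': array([ 0.15525506, -0.1318266 , -1.57791183])}
{'clock': 0.1, 'joints': array([ 1.12892082,  0.47771356,  0.02235181,  1.55633347, -0.0114978 ,
        1.109288  , -0.08308756]), 'qvel': array([-0.00016205, -0.00095614,  0.00034394, -0.00388996,  0.00011511,
       -0.00050799,  0.00058423]), 'tau': array([ 4.31162131e-03, -5.97762251e+01,  1.61355950e+00, -2.81956530e+01,
        1.27906716e-02,  5.02410752e-03,  4.70422617e-05]), 'tcp_pos': array([ 0.22106416, -0.63751839,  0.40383355]), 'orientation': array([-0.34418796,  2.04228446, -2.03904256]), 'contact_force': array([-0.61771938,  0.14526285,  0.85113703]), 'moment': array([0.00102599, 0.00447373, 0.03374217]), 'grip_width': 0.08540185325585468}
[[-0.945 -0.001  0.328]
 [-0.328  0.001 -0.945]
 [ 0.    -1.    -0.002]] 0.1734
```

```bash
sed -i "s/np.array(f\['rotation'\]).reshape(3,3)/R.from_rotvec(f['rotation']).as_matrix()/" h.py
```

```text
(no output)
```

View pics/top0.png

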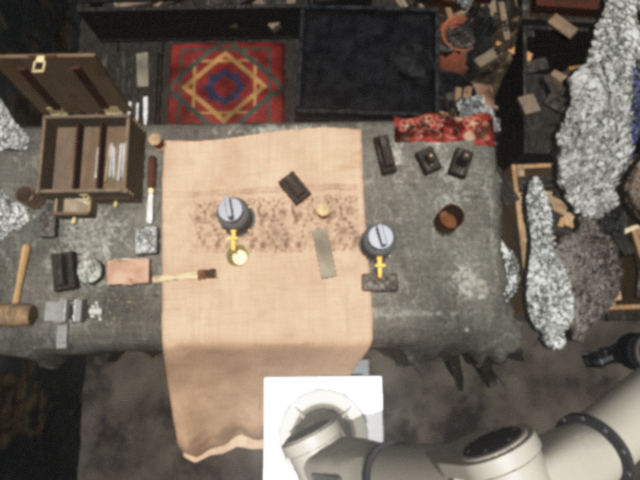

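View pics/scene0.png

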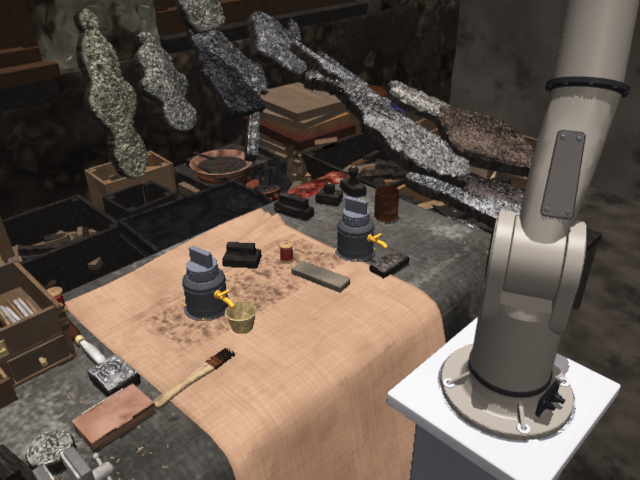

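The cup (top view about 238,257) stands under the left canister's tap, and the block (380,283) is under the right one's, so the target is canister A, with its cap at about (232,208). I'll zoom in on it.

Run:
```python
from h import *
f=grab_frame('top');c=f['image'][180:280,180:290];cv2.imwrite('pics/t1.png',cv2.resize(c,None,fx=6,fy=6,interpolation=cv2.INTER_CUBIC))
g=grab_frame('scene');c=g['image'][230:340,170:270];cv2.imwrite('pics/s1.png',cv2.resize(c,None,fx=5,fy=5,interpolation=cv2.INTER_CUBIC))
```

```text
(no output)
```

View pics/t1.png

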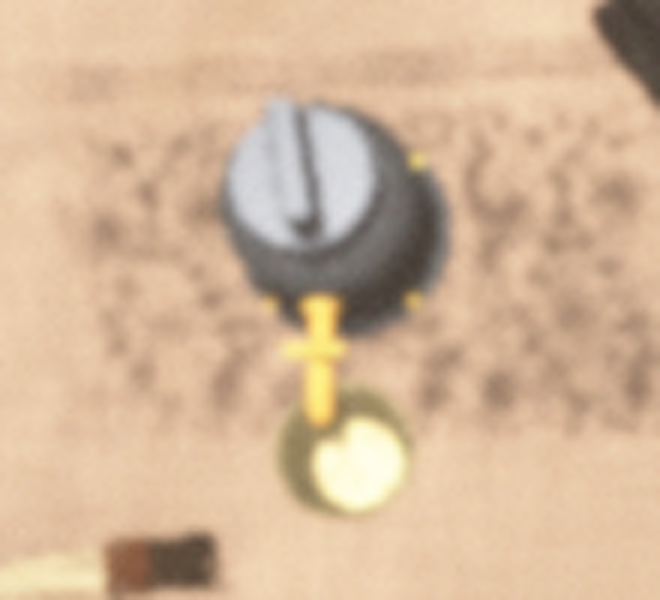

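View pics/s1.png

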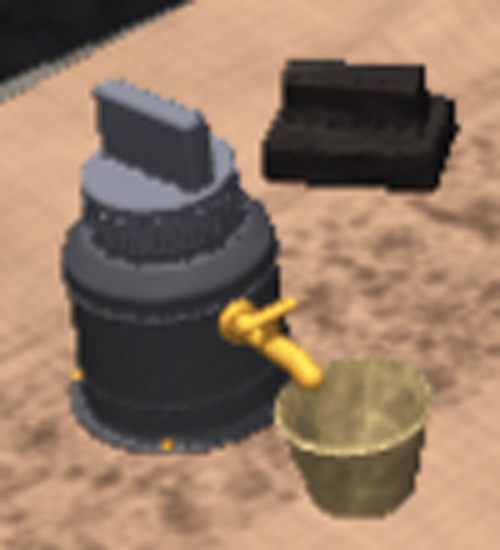

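Run:
```python
from h import *
t=grab_frame('top');s=grab_frame('scene')
T=lambda x,y,z:at(t,180+(x+.5)/6-.5,180+(y+.5)/6-.5,z)[:2].round(4)
S=lambda x,y,z:at(s,170+(x+.5)/5-.5,230+(y+.5)/5-.5,z)[:2].round(4)
print('disc',T(301,177,.117),'edges',T(226,180,.117),T(377,180,.117))
print('bar',T(280,100,.150),T(303,225,.150))
a,b=S(101,86,.15),S(202,124,.15);print('bar s',a,b,(a+b)/2,np.arctan2(*(a-b)[::-1]),np.linalg.norm(a-b))
print('disc s',S(160,170,.117),S(82,185,.117),S(239,160,.117))
print('cup rim',T(345,453,.048),S(354,407,.048))
print('tap x tip', T(319,420,.06))
```

```text
disc [0.5923 0.2404] edges [0.5914 0.2736] [0.5904 0.2066]
bar [0.6184 0.2438] [0.5627 0.2326]
bar s [0.6155 0.247 ] [0.5608 0.235 ] [0.58815 0.241  ] 0.2159573507379437 0.05600080356566332
disc s [0.5891 0.2405] [0.6031 0.2698] [0.5715 0.2128]
cup rim [0.4793 0.2308] [0.4776 0.2326]
tap x tip [0.4928 0.2408]
```

```bash
python3 -m jog '[[[-43.8,0,-25.8],0,-1],[[-43.8,0,-25.8],0,-1],[[-43.8,0,-25.8],0,-1],[[-43.8,0,-25.8],0,-1],[[-43.8,0,-25.8],0,-1],[[-43.8,0,-25.8],0,-1],[[-43.8,0,-25.8],0,-1],[[-43.8,0,-25.8],0,-1],[[-43.8,0,-25.8],0,-1],[[-43.8,0,-25.8],0,-1]]' 60
cat > st.py <<'E'
from h import *
o=get_obs();M=R.from_rotvec(o['orientation']).as_matrix();p=o['tcp_pos']
print('t',o['clock'],'p',p.round(4),'j',o['joints'].round(2),'F',o['contact_force'].round(1),'M',o['moment'].round(2),'w',round(o['grip_width'],4))
print('zaxis az',np.arctan2(M[1,2],M[0,2]).round(4),'ydown',M[:,1].round(4))
import sys
if len(sys.argv)>1:
    g=np.array(eval(sys.argv[1]));print('shift cm',(M.T@(g-p)*100).round(2))
E
python3 st.py '(.590,.2405,.40)'
```

```text
clock: 1.55
tcp_pos: [0.5506, -0.2502, 0.4045]
orientation: [-0.345, 2.04, -2.04]
contact_force: [-0.3, -0.6, -0.3]
grip_width: 0.0852
t 1.55 p [ 0.5506 -0.2502  0.4045] j [ 0.45  0.37 -0.16  1.72  0.07  1.06 -0.97] F [-0.3 -0.6 -0.3] M [-0.06  0.03 -0.01] w 0.0852
zaxis az -1.2358 ydown [-5.e-04 -2.e-04 -1.e+00]
shift cm [-19.86   0.44 -45.05]
```

```bash
python3 -m jog '[[[-19.9,0,-45.0],-0.18,-1],[[-19.9,0,-45.0],-0.36,-1],[[-19.9,0,-45.0],-0.54,-1],[[-19.9,0,-45.0],-0.72,-1],[[-19.9,0,-45.0],-0.9,-1],[[-19.9,0,-45.0],-1.08,-1],[[-19.9,0,-45.0],-1.26,-1],[[-19.9,0,-45.0],-1.44,-1],[[-19.9,0,-45.0],-1.5,-1],[[-19.9,0,-45.0],-1.5,-1]]'
python3 st.py '(.590,.2405,.34)'
```

```text
clock: 2.8
tcp_pos: [0.5918, 0.2377, 0.4042]
orientation: [-1.323, 1.015, -1.017]
contact_force: [0.9, -0.4, -0.3]
grip_width: 0.0853
t 2.8 p [0.5918 0.2377 0.4042] j [-0.05  0.48 -0.6   1.62  0.29  1.13 -0.46] F [ 0.9 -0.4 -0.3] M [-0.01  0.05  0.04] w 0.0853
zaxis az 0.2597 ydown [-3.0e-04 -1.7e-03 -1.0e+00]
shift cm [-0.33  6.42 -0.1 ]
```

```bash
python3 -m jog '[[[0,0,0],-0.18,-1],[[0,0,0],-0.36,-1],[[0,0,0],-0.54,-1],[[0,0,0],-0.72,-1],[[0,0,0],-0.9,-1],[[0,0,0],-1.08,-1],[[0,0,0],-1.26,-1],[[0,0,0],-1.44,-1],[[0,0,0],-1.52,-1],[[0,0,0],-1.52,-1]]'
python3 -m jog '[[[0,0,0],0,-1],[[0,0,0],0,-1]]'
python3 st.py '(.590,.2405,.34)'
python3 - <<'E'
from h import *
f=grab_frame('wrist');cv2.imwrite('pics/w1.png',f['image']);print(f['origin'],f['rotation'],f['fx'])
E
```

```text
clock: 4.05
tcp_pos: [0.5919, 0.2372, 0.4042]
orientation: [-1.566, -0.162, 0.162]
contact_force: [0.1, -0.9, -0.4]
grip_width: 0.0853
clock: 4.3
tcp_pos: [0.5912, 0.2393, 0.4047]
orientation: [-1.565, -0.165, 0.165]
contact_force: [0.9, -0.1, 0.1]
grip_width: 0.0853
t 4.3 p [0.5912 0.2393 0.4047] j [ 0.15  0.58 -0.92  1.6   0.49  1.21  0.91] F [ 0.9 -0.1  0.1] M [-0.01 -0.03  0.04] w 0.0853
zaxis az 1.7811 ydown [ 3.e-04 -6.e-04 -1.e+00]
shift cm [-0.09  6.47  0.14]
[0.51107968 0.2214147  0.37519206] [-0.2330251  -0.28688907  1.76245439] 425.1592429959584
```

View pics/w1.png

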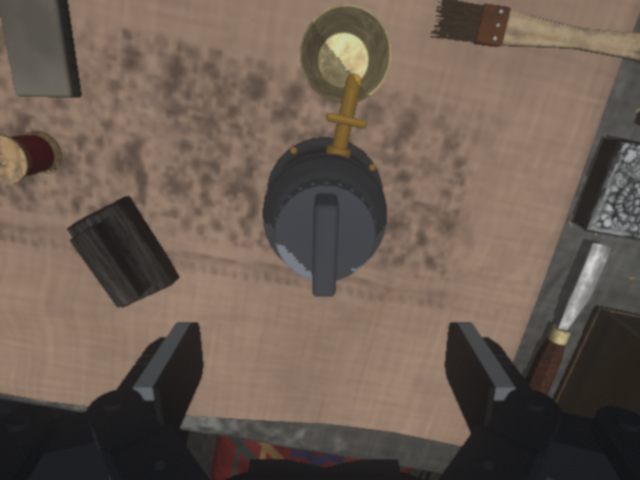

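```bash
python3 - <<'E'
from h import *
f=grab_frame('wrist')
c=[at(f,*p,.15)[:2] for p in [(315.5,195),(338,195),(336,293.5),(313.5,294)]]
n=(c[0]+c[1])/2;a=(c[2]+c[3])/2
print(n,a,(n+a)/2,np.arctan2(*(a-n)[::-1]),np.linalg.norm(a-n),np.linalg.norm(c[0]-c[1]))
print('disc',at(f,275,230,.117),at(f,386,230,.117))
E
python3 st.py '(.590,.2405,.31)'
```

```text
[0.55920608 0.23350758] [0.61677153 0.24469689] [0.58798881 0.23910223] 0.19198155163946512 0.058642825014956566 0.012135558489148185
disc [0.59524333 0.20785628 0.117     ] [0.58056761 0.27682966 0.117     ]
t 4.4 p [0.591  0.2398 0.4048] j [ 0.15  0.58 -0.93  1.6   0.49  1.21  0.91] F [-0.  -0.1  0. ] M [0.   0.03 0.01] w 0.085
zaxis az 1.7821 ydown [ 2.e-04 -3.e-04 -1.e+00]
shift cm [-0.09  9.48  0.1 ]
```

```bash
python3 -m jog '[[[-0.2,4,0.1],0.01,-1],[[-0.2,7,0.1],0.01,-1],[[-0.2,9,0.1],0.01,-1],[[-0.2,10,0.1],0.01,-1],[[-0.2,10.7,0.1],0.01,-1],[[-0.2,10.7,0.1],0.01,-1]]'
python3 st.py '(.589,.2405,.297)'
python3 - <<'E'
from h import *
f=grab_frame('scene');c=f['image'][150:340,120:320];cv2.imwrite('pics/s2.png',cv2.resize(c,None,fx=3,fy=3))
E
```

```text
clock: 5.15
tcp_pos: [0.589, 0.2405, 0.2979]
orientation: [-1.565, -0.159, 0.158]
contact_force: [-0.7, -0.2, -0.6]
grip_width: 0.0856
t 5.15 p [0.589  0.2405 0.2979] j [ 0.11  0.68 -0.86  1.7   0.59  1.03  0.82] F [-0.7 -0.2 -0.6] M [0.02 0.03 0.03] w 0.0856
zaxis az 1.7729 ydown [ 3.e-04  2.e-04 -1.e+00]
shift cm [-0.    0.09 -0.  ]
```

View pics/s2.png

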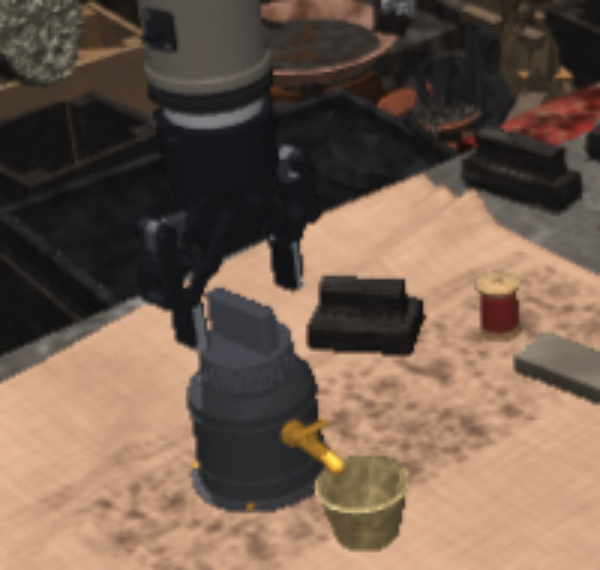

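The jaws straddle the bar, with the left tip at about (190,340) and the right at (290,285). I'll close them now.

```bash
python3 -m jog '[[[0,0,0],0,1],[[0,0,0],0,1],[[0,0,0],0,1],[[0,0,0],0,1],[[0,0,0],0,1],[[0,0,0],0,1],[[0,0,0],0,1],[[0,0,0],0,1]]' 60
python3 st.py '(.589,.2405,.297)'
```

```text
clock: 6.2
tcp_pos: [0.589, 0.2405, 0.298]
orientation: [-1.565, -0.159, 0.158]
contact_force: [-0.2, 0.2, 3.9]
grip_width: 0.0131
t 6.2 p [0.589  0.2405 0.298 ] j [ 0.11  0.68 -0.86  1.7   0.59  1.03  0.82] F [-0.2  0.2  3.9] M [-0.07  0.06  0.06] w 0.0131
zaxis az 1.7729 ydown [ 4.e-04  1.e-04 -1.e+00]
shift cm [0.  0.1 0. ]
```

```bash
python3 -m jog '[[[0,0,0],-0.05,1],[[0,0,0],-0.1,1],[[0,0,0],-0.14,1],[[0,0,0],-0.18,1],[[0,0,0],-0.21,1],[[0,0,0],-0.24,1],[[0,0,0],-0.24,1]]'
python3 st.py '(.589,.2405,.297)'
```

```text
clock: 7.08
tcp_pos: [0.5897, 0.2394, 0.298]
orientation: [-1.544, -0.343, 0.343]
contact_force: [0.7, -3.0, 6.9]
grip_width: 0.0137
t 7.075 p [0.5897 0.2394 0.298 ] j [ 0.14  0.7  -0.91  1.7   0.63  1.06  1.03] F [ 0.7 -3.   6.9] M [-0.5  -0.14 -1.74] w 0.0137
zaxis az 2.0079 ydown [ 0.e+00 -2.e-04 -1.e+00]
shift cm [-0.02  0.1   0.13]
```

Anticlockwise meets a firm stop: the moment is −1.74 N·m at about 0.43 rad. I'll try clockwise.

```bash
python3 -m jog '[[[0,0,0],0.08,1],[[0,0,0],0.16,1],[[0,0,0],0.26,1],[[0,0,0],0.36,1],[[0,0,0],0.46,1],[[0,0,0],0.56,1],[[0,0,0],0.66,1],[[0,0,0],0.76,1],[[0,0,0],0.8,1],[[0,0,0],0.8,1]]'
python3 st.py '(.589,.2405,.298)'
```

```text
clock: 8.32
tcp_pos: [0.5888, 0.241, 0.298]
orientation: [-1.552, 0.279, -0.28]
contact_force: [0.1, 1.6, 4.3]
grip_width: 0.0131
t 8.325 p [0.5888 0.241  0.298 ] j [ 0.03  0.64 -0.74  1.71  0.5   0.99  0.33] F [0.1 1.6 4.3] M [ 0.27  0.01 -0.02] w 0.0131
zaxis az 1.2146 ydown [ 3.e-04  9.e-04 -1.e+00]
shift cm [ 0.04 -0.   -0.04]
```

```bash
python3 -m jog '[[[0,0,0],0.1,1],[[0,0,0],0.2,1],[[0,0,0],0.3,1],[[0,0,0],0.4,1],[[0,0,0],0.5,1],[[0,0,0],0.6,1],[[0,0,0],0.68,1],[[0,0,0],0.74,1],[[0,0,0],0.74,1]]'
python3 st.py '(.589,.2405,.298)'
python3 - <<'E'
from h import *
f=grab_frame('scene');c=f['image'][150:340,120:320];cv2.imwrite('pics/s3.png',cv2.resize(c,None,fx=3,fy=3))
f=grab_frame('wrist');cv2.imwrite('pics/w3.png',f['image'])
E
```

```text
clock: 9.45
tcp_pos: [0.5892, 0.2412, 0.298]
orientation: [-1.395, 0.852, -0.853]
contact_force: [3.0, 3.6, 3.0]
grip_width: 0.013
t 9.45 p [0.5892 0.2412 0.298 ] j [-0.08  0.59 -0.57  1.71  0.38  0.95 -0.32] F [3.  3.6 3. ] M [ 0.78 -0.51 -0.04] w 0.013
zaxis az 0.475 ydown [ 0.0013  0.0017 -1.    ]
shift cm [ 0.05 -0.   -0.04]
```

View pics/s3.png

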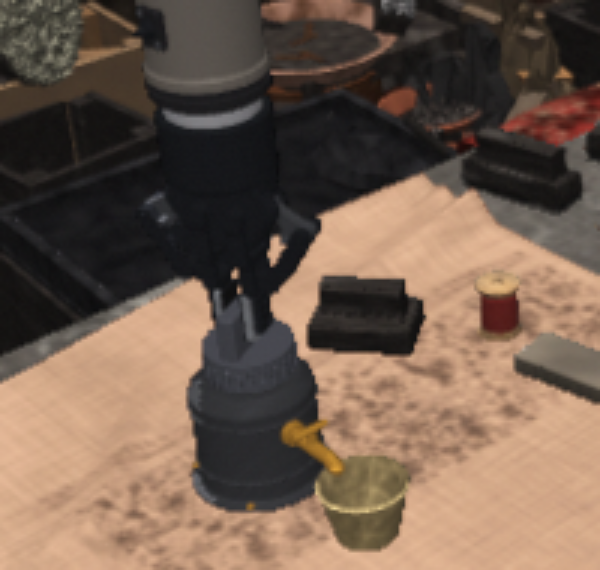

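View pics/w3.png

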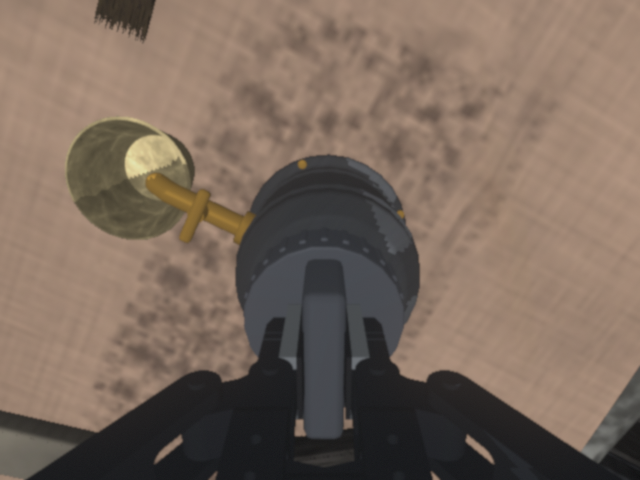

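The bar is held squarely, at yaw about −1.10 and with no twisting moment left. I'll lift gently.

```bash
python3 -m jog '[[[0,-0.2,0],0,1],[[0,-0.4,0],0,1],[[0,-0.6,0],0,1],[[0,-0.6,0],0,1]]' 80
python3 st.py
```

```text
clock: 10.05
tcp_pos: [0.5892, 0.2409, 0.3032]
orientation: [-1.395, 0.853, -0.852]
contact_force: [4.7, 5.0, -3.5]
grip_width: 0.0122
t 10.05 p [0.5892 0.2409 0.3032] j [-0.08  0.59 -0.57  1.71  0.37  0.95 -0.31] F [ 4.7  5.  -3.5] M [ 1.24 -1.1   0.04] w 0.0122
zaxis az 0.4748 ydown [ 9.0e-04  1.9e-03 -1.0e+00]
```

```bash
python3 -m jog '[[[-0.03,0,0.08],0,1],[[-0.03,-0.3,0.08],0,1],[[-0.03,-0.6,0.08],0,1],[[-0.03,-0.6,0.08],0,1]]'
python3 st.py
```

```text
clock: 10.55
tcp_pos: [0.5895, 0.241, 0.3093]
orientation: [-1.397, 0.854, -0.853]
contact_force: [2.9, 4.0, -1.7]
grip_width: 0.0123
t 10.55 p [0.5895 0.241  0.3093] j [-0.07  0.58 -0.57  1.7   0.37  0.97 -0.31] F [ 2.9  4.  -1.7] M [ 0.97 -0.81  0.03] w 0.0123
zaxis az 0.4739 ydown [-1.e-04  4.e-04 -1.e+00]
```

Lifting freely. I'll continue to about 7 cm clear.

```bash
python3 -m jog '[[[-0.02,-0.5,0.05],0,1],[[-0.02,-1,0.05],0,1],[[-0.02,-1.5,0.05],0,1],[[-0.02,-2,0.05],0,1],[[-0.02,-3,0.05],0,1],[[-0.02,-4.5,0.05],0,1],[[-0.02,-6,0.05],0,1],[[-0.02,-7.5,0.05],0,1],[[-0.02,-8.5,0.05],0,1],[[-0.02,-8.5,0.05],0,1]]'
python3 -m jog '[[[0,0,0],0,1],[[0,0,0],0,1],[[0,0,0],0,1],[[0,0,0],0,1]]'
python3 st.py
python3 - <<'E'
from h import *
f=grab_frame('scene');c=f['image'][150:340,120:320];cv2.imwrite('pics/s4.png',cv2.resize(c,None,fx=3,fy=3))
f=grab_frame('wrist');cv2.imwrite('pics/w4.png',f['image'])
f=grab_frame('top');c=f['image'][180:280,180:290];cv2.imwrite('pics/t4.png',cv2.resize(c,None,fx=5,fy=5))
E
```

```text
clock: 11.8
tcp_pos: [0.59, 0.2416, 0.3958]
orientation: [-1.395, 0.853, -0.855]
contact_force: [-0.8, 0.1, -2.0]
grip_width: 0.0124
clock: 12.3
tcp_pos: [0.5898, 0.2415, 0.3945]
orientation: [-1.397, 0.854, -0.854]
contact_force: [-0.9, -0.6, -0.8]
grip_width: 0.0124
t 12.3 p [0.5898 0.2415 0.3945] j [-0.05  0.49 -0.61  1.63  0.3   1.12 -0.26] F [-0.9 -0.6 -0.8] M [ 0.01 -0.01 -0.05] w 0.0124
zaxis az 0.473 ydown [-4.e-04 -1.e-04 -1.e+00]
```

View pics/s4.png

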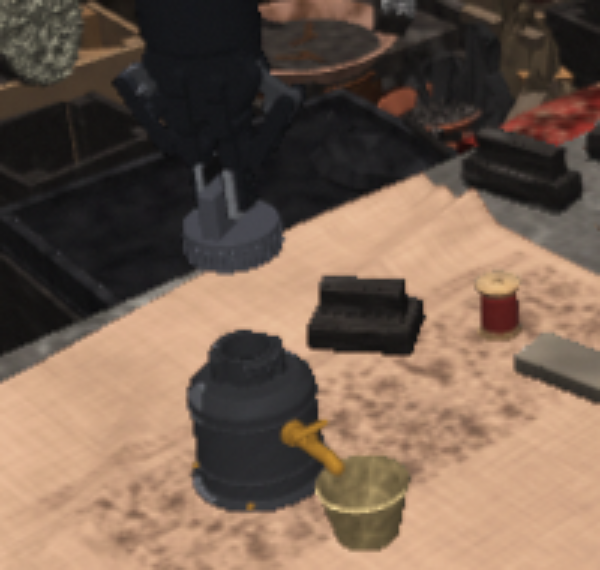

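View pics/w4.png

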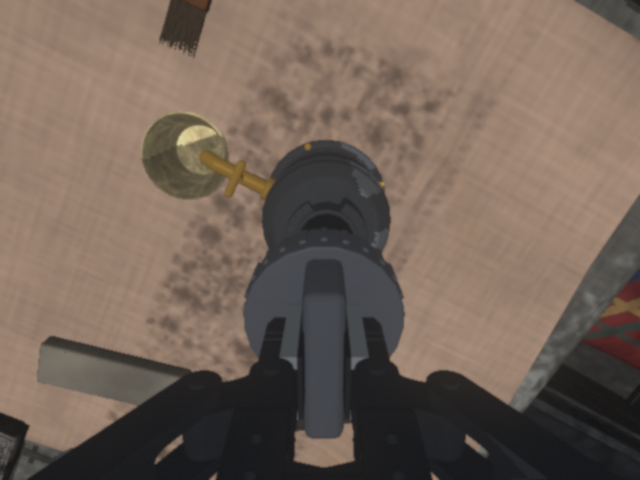

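The cap is held clear at about (233,230), and the mouth below it is open at (247,345). The bar sits in the jaws exactly as before the lift, and the cup hasn't moved. I'll check the alignment and then hand in.

Run:
```python
from h import *
f=grab_frame('scene')
S=lambda x,y,z:at(f,120+(x+.5)/3-.5,150+(y+.5)/3-.5,z)[:2].round(4)
print('mouth',S(248,345,.112),'cap disc',S(233,228,.117+.0965))
w=grab_frame('wrist')
print('disc w',(at(w,244,300,.2135)+at(w,405,300,.2135))/2, 'bar',(at(w,323,262,.2465)+at(w,324,438,.2465))/2)
o=get_obs();print(o['clock'],abs(o['qvel']).max(),o['tcp_pos'])
```

```text
mouth [0.5913 0.2378] cap disc [0.5801 0.2434]
disc w [0.58699716 0.24609805 0.2135    ] bar [0.58842678 0.24248601 0.2465    ]
12.55 0.0018945611409302522 [0.58982128 0.2414463  0.39469432]
```

View pics/t4.png

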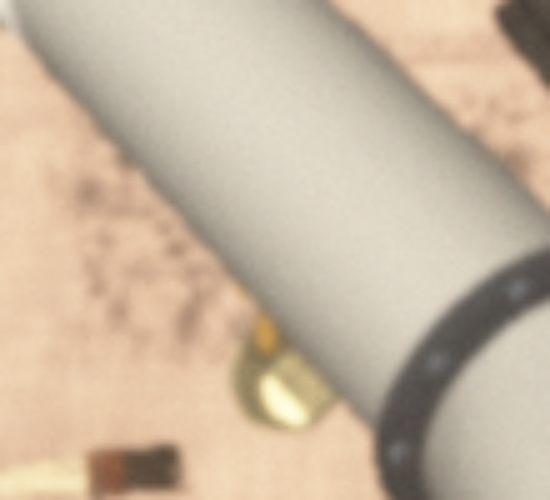

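Run:
```python
from h import *
f=grab_frame('scene');im=cv2.resize(f['image'][150:340,120:320],None,fx=4,fy=4,interpolation=cv2.INTER_CUBIC)
def circ(cx,cy,z,r,col):
    P=[]
    for a in np.linspace(0,2*np.pi,60):
        u,v=proj(f,(cx+r*np.cos(a),cy+r*np.sin(a),z));P.append(((u-119.5)*4-.5,(v-149.5)*4-.5))
    cv2.polylines(im,[np.array(P).round().astype(np.int32)],True,col,1)
circ(.5895,.241,.117+.0965,.0335,(0,255,0)); circ(.5895,.241,.0935+.0965,.0335,(0,255,255)); circ(.589,.2405,.0,.052,(0,0,255)); circ(.589,.2405,.112,.0335,(255,0,0))
cv2.imwrite('pics/s5.png',im[:,:600])
```

```text
(no output)
```

View pics/s5.png

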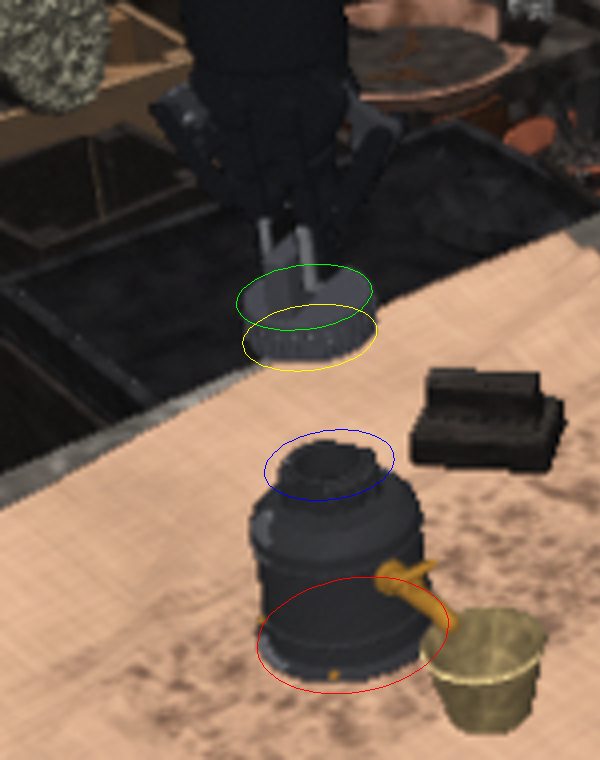

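Run:
```python
from h import *
a=cv2.imread('pics/w3.png',0);b=cv2.imread('pics/w4.png',0)
t=a[255:440,300:348];r=cv2.matchTemplate(b[235:460,280:370],t,cv2.TM_CCOEFF_NORMED);print(cv2.minMaxLoc(r),'expect (20,20)')
print(hand_in())
```

```text
(-0.12061604857444763, 0.5842586159706116, (10, 0), (20, 18)) expect (20,20)
the job is handed in; nothing more can be done
None
```

I took the cap off canister A, the left one with the cup under its tap, and handed the job in while still holding it over the open mouth. `hand_in()` gives no verdict.

- **Opening direction:** Anticlockwise hit a firm stop (about −1.7 N·m), and the grip slipped slightly on the bar. I then turned it clockwise to yaw about −1.10, where it lifted off with no snag.
- **Final state:** The cap has risen about 96 mm, so its skirt is about 78 mm above the mouth. The tool points straight down and is at rest, within about 1.5 mm of where I gripped the cap. The clock was about 12.6 s.
- **Other objects:** I touched nothing else on purpose, and the cup looks unmoved. I did not take a final close-up of canister B.

**Checks that were weak or disagreed:**
- **Position:** My hand-picked cap centre in the scene picture came out about 12 mm from the mouth. Outlines drawn at the expected positions fitted the picture within 2 to 3 pixels, so I put that down to picking error.
- **Level:** The only evidence that the cap stayed level in the jaws is the wrist pictures before and after the lift. They look the same by eye and match to within 2 pixels, but the match score was only 0.58, so it's weak.

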